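# One more case into the full tote

### The job

First swing the tote's carrying handle down to either side, out of the way, and leave it down. Then take the slim case that stands alone on the bench by its strap handle and work it gently, foot first, into the row of cases in the tote, nudging them aside without taking any out, until it stands upright on the tote's floor in the row. Let go of it, do not drop it, and leave the other things on the bench where they are.

Things in the scene. Friction and masses are not known exactly. Their poses are not given: they have to be found in the camera images.
- tote_floor (a point): centre of the inner floor (4 mm above the bench) of an open white plastic tote fixed to the bench, z up. Inside 150 mm along x, 146 mm along y; walls 4 mm thick, rim 55 mm above the bench. Four slim cases stand in a row along y, broad faces across y. Gaps between them: 5 to 22 mm, too narrow for the new case until they are nudged along; 20 mm in all remain once it is in
- bail (a joint): the tote's carrying handle, a steel bail: 0 = straight up over the middle of the row, positive towards the tote's +y, negative towards -y; stops at -1.4 and +1.4, down and clear of the row; beyond 1.05 counts as down. Hinge line along the tote's x above the floor's centre, 42 mm above the bench. The stiff hinge stays where it is left; 2 to 4 N at the bar moves it
- bail_grip (a point): middle of the bail's cross bar, which runs along the tote's x, 125 mm from the hinge line; 184 mm long, with a black grip 90 mm long and 16 mm thick at its middle. The side arms run outside the tote's walls at x = -92 and +92 mm. z points away from the hinge
- newcase_mid (a point): the slim grey plastic case to put away, standing alone on the bench: body 130 mm long (x), 30 mm thick (y), 100 mm high (z up); this point is in its middle, 50 mm above its foot. The lowest 28 mm taper in thickness to a flat foot 16 mm thick. 0.18 to 0.35 kg; it tips over if pushed
- newcase_handle (a point): centre of the strap handle on top of that case, 126 mm above its foot: a bar 90 mm long along x, 14 mm thick (y), 14 mm high, on two posts, with a free space 70 mm long and 19 mm high below it; case and handle are 133 mm high. Gripped here, the fingers stay above the other cases
- case0_mid (a point): a loose slim case standing in the tote: 130 mm long (x), 24 mm thick (y), 90 mm high with a fully rounded top edge (12 mm radius), no handle, 0.15 kg; this point is half-way up, 45 mm above its foot. It slides or leans aside when pushed. z up. It may stand anywhere in the row
- case1_mid (a point): a loose slim case standing in the tote: 120 mm long (x), 24 mm thick (y), 84 mm high with a fully rounded top edge (12 mm radius), no handle, 0.15 kg; this point is half-way up, 42 mm above its foot. It slides or leans aside when pushed. z up. It may stand anywhere in the row
- case2_mid (a point): a loose slim case standing in the tote: 126 mm long (x), 24 mm thick (y), 78 mm high with a fully rounded top edge (12 mm radius), no handle, 0.15 kg; this point is half-way up, 39 mm above its foot. It slides or leans aside when pushed. z up. It may stand anywhere in the row
- case3_mid (a point): a loose slim case standing in the tote: 114 mm long (x), 24 mm thick (y), 72 mm high with a fully rounded top edge (12 mm radius), no handle, 0.15 kg; this point is half-way up, 36 mm above its foot. It slides or leans aside when pushed. z up. It may stand anywhere in the row
- wrench: bystander, to be left alone: open-ended wrench, 180 mm long, lying on the bench. Origin under it
- taperoll: bystander, to be left alone: roll of tape lying flat, 90 mm across, 36 mm high. Origin within its underside
- spraycan: bystander, to be left alone: spray can, 64 mm across, 170 mm high. Origin within its underside
- oil: bystander, to be left alone: oil bottle, 64 mm across, 170 mm high. Origin within its underside
- mug: bystander, to be left alone: mug, 80 mm across, 90 mm high. Origin within its underside
- hammer: bystander, to be left alone: hammer, 220 mm long, lying on the bench. Origin under it
- screwtray: bystander, to be left alone: small open tray for screws, 100 x 140 mm, 45 mm high. Origin within its underside

How it is judged:
By the outcome, as a careful person would: the job done as asked, in the order asked, and still so for the second after the job is handed in, with the robot touching nothing.
It also fails if it takes over 56 s, if anything falls off the work surface, if the arm or the gripper's body presses on something with over 40 N, if the wrist force passes 120 N, or if a joint passes its speed limit or range.

### The arm

A 6-joint arm with a two-finger parallel gripper is mounted at the origin on the work surface. World frame = base frame: x ahead of the robot, y to its left, z up, the work surface at z = 0. Lengths are in m, angles in rad, forces in N, time in s.
With the tool pointing down it reaches from about 0.35 to 0.85 m from the base axis. Payload 8.1 kg.
Tool frame: the origin (TCP) lies between the finger pads; the fingertips stand 8 mm ahead of it and the grasp point (between the pads) lies 11 mm behind it; z points along the fingers, y is the line along which they close (so a half turn about z gives the same grasp; the last joint's range is limited). The gripper opens to 93 mm and grips with 3 to 60 N. Pads are 15 mm wide; open, the fingers measure 128 mm over their backs; the gripper's body (75 mm by 188 mm) begins 65 mm behind the grasp point.
Start: joints at [1.123, 0.13, 1.488, -0, 1.523, -0.085], TCP at [0.213, 0.561, 0.227] pointing down, gripper open.
Joint ranges: [-2.96, 2.96], [-0.89, 2.26], [0.02, 2.5], [-1.34, 4.48], [0, 2.73], [-2.66, 2.66]. Speed limits (rad/s): [2.39, 2.39, 2.79, 3.14, 3.14, 3.14].

### API

Orientations are given as a unit quaternion [x, y, z, w].
In Python, from workcell import ctrl gives the robot as it stands. Calls block until the motion is done:
- ctrl.movep(position, orientation): joint-space move of the TCP to a pose.
- ctrl.line_to(position, rot=None, vel=0.15, contact_N=None): straight line of the TCP; rot=None keeps the orientation; vel is the mean speed in m/s. With contact_N (N) it stops when the force on the tool has changed by that much, and returns True; else False.
- ctrl.move_joints(angles): joint-space move.
- ctrl.let_go() and ctrl.gripper_close(force=None): open the fingers fully, or close them until they stop; force is the grip in N (None keeps the last).
- ctrl.pause(seconds).
- ctrl.inverse_kinematics(position, orientation): joint angles nearest the present ones, or None.
- ctrl.read_state(): the state.
- ctrl.snapshot(name): name is "scene" or "top"; returns (picture, depth): 480x640x3 uint8, blue, green, red; 480x640 float32, m along the optical axis (not along the pixel's ray), 0 where there is no reading.
- ctrl.camera_params(name): a dict with "fx", "fy", "cx", "cy" (pixels), "R" (3x3) and "t" (3): a world point X has camera coordinates R X + t. Camera axes: x right, y down, z forward; pixel columns grow to the right and rows downward; lengths in m; the calibration is good to about 2 mm. A picture is of the moment at which its call begins. camera_params takes no time and is no camera call.
A pose or a line that the arm cannot do raises ctrl.IKError and nothing moves.
- ctrl.finish_job(): hands the job in; it is judged then, once.
The state is a dict: "time": time; "qpos": joint angles; "qd": joint speeds; "joint_torque": joint torques, N m; "ee_pos": TCP position; "orientation": TCP orientation; "contact_force": force on the tool from outside, world axes, zero at the start; "moment": the same for the moment, N m; "gripper_width": finger opening in m; "grasp_force": force on a finger pad.
Only numpy, scipy, OpenCV 4.12 (cv2) and the standard library are available. Lean on these libraries where they do the work, as an engineer would, in place of code of your own. Each camera call takes 0.05 s, during which the arm holds its last target. There are 200 camera calls.

## Working session

There is one attempt and no reset: what is moved stays moved. The work goes in short steps, each a Python script; the robot and the scene stay as the last script left them, time stands still between calls to the robot, and variables do not carry over. Pictures are saved under pics/ and viewed, at most 10 in all, crops included, and the job is handed in when it is done.

```bash
mkdir -p pics; ls
cat > h.py <<'E'
import numpy as np, cv2
from workcell import ctrl
def cloud(name):
    im,d=ctrl.snapshot(name); p=ctrl.camera_params(name)
    v,u=np.mgrid[:480,:640]
    C=np.stack([(u-p["cx"])/p["fx"]*d,(v-p["cy"])/p["fy"]*d,d],-1)
    W=(C-np.array(p["t"]))@np.array(p["R"]); W[d==0]=np.nan
    return im,W
E
python3 - <<'E'
from h import *
for n in("scene","top"):
    im,W=cloud(n); cv2.imwrite(f"pics/{n}0.png",im); np.save(f"{n}0.npy",W)
    p=ctrl.camera_params(n); print(n,p["fx"],np.round(-np.array(p["R"]).T@p["t"],3))
print(ctrl.read_state())
E
```

```text
pics
scene 449.53562190595505 [1.264 0.29  0.81 ]
top 548.2183564953959 [ 0.344 -0.011  1.553]
{'time': 0.1, 'qpos': array([ 1.12261646e+00,  1.31095054e-01,  1.48917104e+00, -1.62086344e-06,
        1.52298637e+00, -8.53998905e-02]), 'qd': array([-0.00070272, -0.00280186, -0.00249424,  0.00231445,  0.00121923,
       -0.00020951]), 'joint_torque': array([-7.15845363e-04, -5.61340249e+01, -4.93098521e+01,  7.68561359e-02,
        2.91188259e-02, -1.23060977e-04]), 'ee_pos': array([0.21268809, 0.56050621, 0.22568634]), 'orientation': array([ 1.80396828e-01,  9.83593562e-01, -8.00758704e-04, -2.18012348e-04]), 'contact_force': array([-0.11864437, -0.48813096, -0.72319851]), 'moment': array([-0.0258384 ,  0.03645632,  0.01336875]), 'grasp_force': 0.0, 'gripper_width': 0.09296611507200689}
```

View pics/scene0.png

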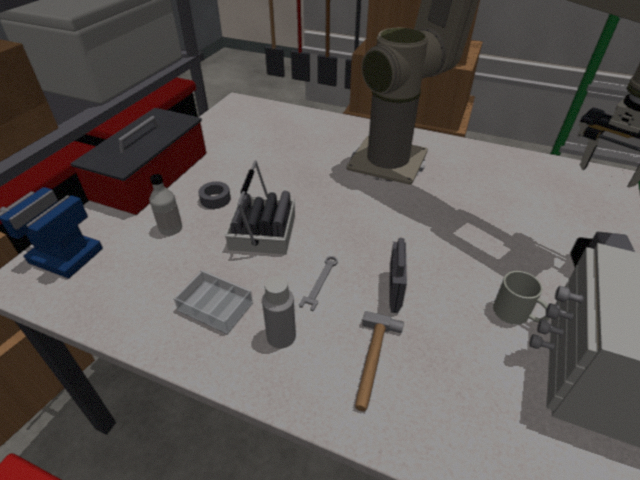

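View pics/top0.png

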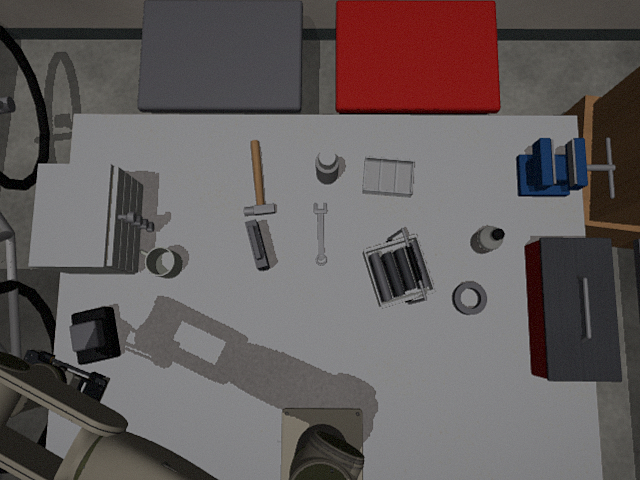

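The scene view shows the tote at (262,222) with its bail leaning, and the new case at (398,275). In the top view the tote is at (397,270), the case at (258,246), the wrench at (320,233) and the hammer at (258,180). I'll enlarge the tote and measure.

Run:
```python
from h import *
im=cv2.imread("pics/top0.png"); W=np.load("top0.npy")
a=cv2.resize(im[220:315,350:450],None,fx=6,fy=6,interpolation=cv2.INTER_CUBIC)
cv2.imwrite("pics/tote.png",a)
S=np.load("scene0.npy"); 
def rect(P,l):
    r=cv2.minAreaRect((P[:,:2]*1000).astype(np.float32)); print(l,len(P),np.round(r[0],1),np.round(r[1],1),round(r[2],1),"zmax",np.nanmax(P[:,2]).round(4))
def sel(W,b,z0,z1):
    u0,u1,v0,v1=b; P=W[v0:v1,u0:u1].reshape(-1,3); return P[(P[:,2]>z0)&(P[:,2]<z1)]
for n,w,b in(("top",W,(235,280,212,280)),("scene",S,(375,415,232,318))):
    for z0,z1 in((.02,.2),(.09,.106),(.112,.15)):
        P=sel(w,b,z0,z1)
        if len(P)>3: rect(P,f"{n} case {z0}")
for n,w,b in(("top",W,(355,440,222,312)),("scene",S,(220,300,155,255))):
    P=sel(w,b,.048,.060); rect(P,n+" rim")
    P=sel(w,b,.105,.3); rect(P,n+" bail high"); print(P[np.argsort(-P[:,2])][:40:4].round(3).tolist())
```

```text
top case 0.02 737 [564.1 182.4] [168.5  86.1] 0.1 zmax 0.143
top case 0.09 339 [546.5 180.3] [130.8  30.7] 15.8 zmax 0.1059
top case 0.112 194 [545.9 180. ] [90.3 14.3] 15.3 zmax 0.143
scene case 0.02 1112 [568.2 180.4] [174.5  52.8] 5.3 zmax 0.1361
scene case 0.09 406 [546.9 178.4] [132.2  30.1] 15.9 zmax 0.1057
scene case 0.112 245 [547.8 178.5] [90.8 14.1] 16.3 zmax 0.1361
top rim 604 [ 479.  -207.8] [187.8 155.1] 16.9 zmax 0.06
top bail high 408 [ 486.6 -226.7] [192.   24.2] 16.5 zmax 0.1815
[[0.47, -0.235, 0.181], [0.516, -0.223, 0.179], [0.461, -0.237, 0.178], [0.446, -0.24, 0.178], [0.524, -0.216, 0.177], [0.453, -0.245, 0.176], [0.511, -0.226, 0.176], [0.501, -0.229, 0.176], [0.524, -0.211, 0.176], [0.565, -0.205, 0.176]]
scene rim 713 [ 482.4 -209.3] [189.4 155.3] 17.2 zmax 0.0599
scene bail high 369 [ 487.7 -229. ] [192.8  22.4] 16.9 zmax 0.1755
[[0.504, -0.228, 0.176], [0.532, -0.223, 0.174], [0.48, -0.239, 0.174], [0.507, -0.229, 0.174], [0.51, -0.225, 0.174], [0.477, -0.235, 0.173], [0.492, -0.229, 0.173], [0.481, -0.236, 0.173], [0.532, -0.218, 0.173], [0.528, -0.22, 0.173]]
```

View pics/tote.png

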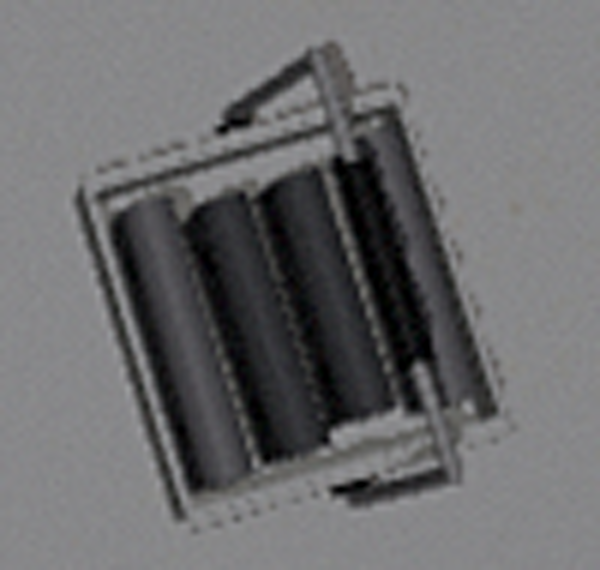

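The crop shows four cases, the bail leaning toward the tote's -y (right in the picture), and gaps too small to judge by eye. I'll measure the row profile in the tote frame.

```bash
cat >> h.py <<'E'
C=np.array([.4807,-.2085]); YAW=np.radians(16.7)
ex=np.array([np.cos(YAW),np.sin(YAW)]); ey=np.array([-np.sin(YAW),np.cos(YAW)])
def T(x,y,z): return [*(C+x*ex+y*ey),z]          # tote frame -> world
def toT(W): q=W[...,:2]-C; return np.stack([q@ex,q@ey,W[...,2]],-1)
def quat(a):  # tool down, tool y at angle a from world x
    from scipy.spatial.transform import Rotation as R
    y=np.array([np.cos(a),np.sin(a),0]); z=np.array([0,0,-1.])
    return R.from_matrix(np.stack([np.cross(y,z),y,z],1)).as_quat()
def profile(ws,lo=-.05,hi=.05):
    for y in np.arange(-.082,.083,.003):
        s=""
        for W in ws:
            t=toT(W).reshape(-1,3); m=(abs(t[:,1]-y)<.0015)&(t[:,0]>lo)&(t[:,0]<hi)&(t[:,2]<.1)
            s+=f" {np.median(t[m,2])*1e3:6.0f}" if m.sum()>2 else "   -  "
        print(round(y*1e3),s,end=" |")
E
python3 - <<'E'
from h import *
profile([np.load("top0.npy"),np.load("scene0.npy")])
q=ctrl.read_state()["qpos"]
for a in(YAW,YAW+np.pi): 
  for z in (.3,.1): print(ctrl.inverse_kinematics(T(0,0,z),quat(a)))
for a in(YAW+np.pi/2,YAW-np.pi/2): print(ctrl.inverse_kinematics(T(0,0,.2),quat(a)),ctrl.inverse_kinematics([.547,.179,.15],quat(a)))
E
```

```text
-82    -     -   |-79    -       54 |-76      54     55 |-73      51     50 |-70      52   -   |-67    -     -   |-64      75     78 |-61      80     81 |-58      81     82 |-55      84     83 |-52      83     81 |-49      82     81 |-46      86     78 |-43       7     53 |-40       9     62 |-37       5   -   |-34    -     -   |-31    -     -   |-28      65     71 |-25      71     74 |-22      75     75 |-19      76     77 |-16      77     77 |-13      76     76 |-10      77     74 |-7      74     68 |-4      48     49 |-1      27   -   |2    -     -   |5    -     -   |8      80     83 |11      85     86 |14      87     87 |17      90     88 |20      89     88 |23      89     88 |26      87     86 |29      85     81 |32      58     60 |35      26   -   |38    -     -   |41    -     -   |44      85     89 |47      90     92 |50      94     95 |53      94     95 |56      95     94 |59      96     94 |62      95     92 |65      91     71 |68      58     61 |71    -       54 |74      57     56 |77      41     25 |80       1      1 |[-5.07123885e-01 -9.53035431e-02  1.58410524e+00 -4.44089210e-16
  1.65279096e+00 -7.98593870e-01]
[-5.07123885e-01  2.42187914e-02  1.83728174e+00 -4.44089210e-16
  1.28009213e+00 -7.98593870e-01]
[-5.07123885e-01 -9.53035431e-02  1.58410524e+00 -4.44089210e-16
  1.65279096e+00  2.34299878e+00]
[-5.07123885e-01  2.42187914e-02  1.83728174e+00 -4.44089210e-16
  1.28009213e+00  2.34299878e+00]
[-5.07123885e-01 -6.21305646e-02  1.73382830e+00 -4.44089210e-16
  1.46989491e+00 -2.36939020e+00] [ 2.27178915e-01  1.12876996e-01  1.64864925e+00 -4.44089210e-16
  1.38006641e+00 -1.63508740e+00]
[-5.07123885e-01 -6.21305646e-02  1.73382830e+00 -4.44089210e-16
  1.46989491e+00  7.72202457e-01] [ 2.27178915e-01  1.12876996e-01  1.64864925e+00 -4.44089210e-16
  1.38006641e+00  1.50650526e+00]
```

The row in the tote frame (y, mm) has case centres at -55, -16, 20 and 56. The widest gap is about 15 mm at y ≈ -35.5, and the bail is at about -0.16 rad. I'll swing the bail down to -y first.

Run:
```python
from h import *
q=quat(YAW); bar=lambda th:(-.125*np.sin(th),.042+.125*np.cos(th))
ctrl.gripper_close(10)
ctrl.movep(T(0,.004,.25),q)
y,z=bar(.165); print(ctrl.line_to(T(0,.004,z-.005),vel=.2,contact_N=10))
for th in np.linspace(.2,.95,5):
    y,z=bar(th); c=ctrl.line_to(T(0,y+.015,z-.005),vel=.12,contact_N=25)
    print(round(th,2),c,ctrl.read_state()["contact_force"].round(1))
    if c: break
y,z=bar(.95)
ctrl.line_to(T(0,y+.02,z+.04),vel=.2)
ctrl.line_to(T(0,y-.008,z+.03),vel=.2)
for th in np.linspace(1.0,1.38,5):
    y,z=bar(th); c=ctrl.line_to(T(0,y-.003,z+.0155),vel=.1,contact_N=25)
    print(round(th,2),c,ctrl.read_state()["contact_force"].round(1))
    if c: break
p=ctrl.read_state()["ee_pos"]; ctrl.line_to([p[0],p[1],.25],vel=.25)
ctrl.let_go()
a=YAW-np.pi/2
ctrl.movep([.547,.179,.25],quat(np.radians(15.9)-np.pi/2))
print(ctrl.read_state()["time"])
im,W=cloud("top"); np.save("top1.npy",W); cv2.imwrite("pics/top1.png",im)
im2,S=cloud("scene"); np.save("scene1.npy",S)
profile([W,S])
cv2.imwrite("pics/a1.png",np.hstack([cv2.resize(im[220:320,350:450],(400,400)),cv2.resize(im2[150:260,200:310],(400,400))]))
```

```text
False
0.2 False [0.1 0.5 0.4]
0.39 False [0.2 0.3 0.3]
0.57 False [ 0.3 -0.3 -0.4]
0.76 False [-0.2 -0.8 -0.9]
0.95 False [-0.1  0.2 -0.2]
1.0 False [-0.1  0.   0.4]
1.1 False [-0.2  0.6  0.5]
1.19 False [-0.2  0.  -1.3]
1.28 False [0.9 0.8 0.7]
1.38 False [-0.2 -0.4  0.3]
13.1333
-82    -     -   |-79    -       54 |-76      54     55 |-73      50     47 |-70      51   -   |-67    -     -   |-64      75     78 |-61      79     81 |-58      82     82 |-55      83     82 |-52      83     82 |-49      83     81 |-46      80     78 |-43      76     53 |-40      38     61 |-37       5   -   |-34    -     -   |-31    -     -   |-28    -       72 |-25      72     74 |-22      75     76 |-19      76     77 |-16      77     76 |-13      77     75 |-10      76     74 |-7      74     66 |-4      46     48 |-1      35   -   |2    -     -   |5    -     -   |8      80     83 |11      84     85 |14      85     87 |17      89     88 |20      90     89 |23      88     87 |26      89     86 |29      85     78 |32      57     59 |35      23   -   |38    -     -   |41    -     -   |44      86     89 |47      89     92 |50      92     94 |53      95     94 |56      95     94 |59      94     94 |62      93     92 |65      92     73 |68      58     58 |71    -       55 |74      56     55 |77      44     24 |80       2      0 |
```

View pics/a1.png

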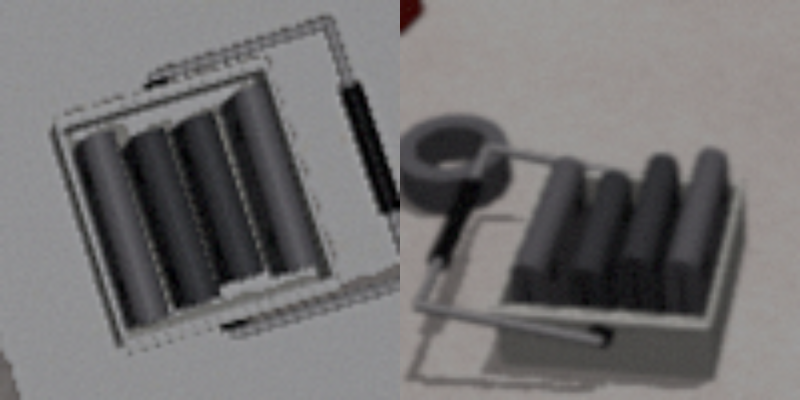

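The bail is down past the -y wall, with its black grip at (370,150) in the left half, and the row is undisturbed. Next I'll grasp the case, carry it over and start inserting it.

Run:
```python
from h import *
st=ctrl.read_state
print(ctrl.line_to([.547,.179,.115],vel=.12,contact_N=8))
ctrl.gripper_close(40); s=st(); print(s["gripper_width"],s["grasp_force"])
ctrl.line_to([.547,.179,.26],vel=.15)
ctrl.line_to(T(0,-.0355,.26),rot=quat(YAW-np.pi/2),vel=.22)
ctrl.line_to(T(0,-.0355,.215),vel=.15)
ctrl.pause(.2); s=st(); print(s["time"],s["contact_force"].round(1),s["moment"].round(2),s["gripper_width"])
im,W=cloud("top"); im2,S=cloud("scene"); np.save("top2.npy",W); np.save("scene2.npy",S)
for w in(W,S):
    t=toT(w).reshape(-1,3); m=(abs(t[:,0])<.08)&(abs(t[:,1]+.035)<.035)&(t[:,2]>.185)&(t[:,2]<.203); 
    if m.sum()>5: print(m.sum(),cv2.minAreaRect((t[m,:2]*1e3).astype(np.float32)),np.percentile(t[m,2],[5,50,95]))
cv2.imwrite("pics/a2.png",np.hstack([cv2.resize(im[200:320,340:460],(400,400)),cv2.resize(im2[110:260,190:340],(400,400))]))
```

```text
False
0.013762984461569662 39.99907672405243
19.5667 [ 0.4  0.9 -1.4] [0.02 0.16 0.01] 0.013747783123042779
106 ((0.4669342041015625, -33.37273025512695), (130.4086151123047, 31.173355102539062), 1.4501737356185913) [0.18978177 0.20001746 0.2026687 ]
303 ((-0.07553863525390625, -36.743804931640625), (137.2401580810547, 31.11710548400879), 0.23930606245994568) [0.18637456 0.19958886 0.20255442]
```

View pics/a2.png

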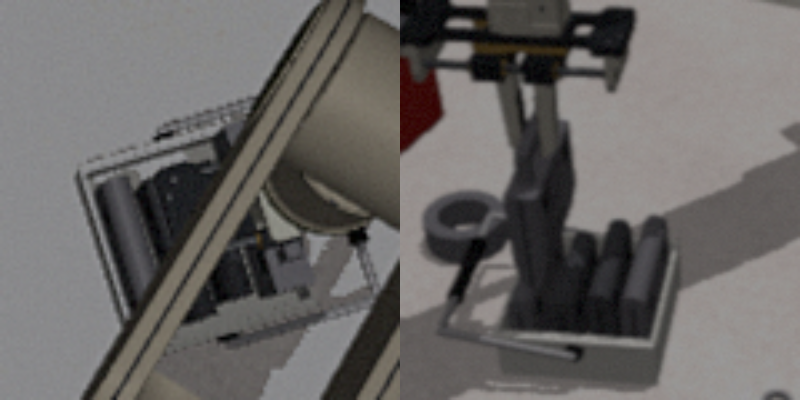

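The case hangs upright over the gap at y ≈ -35, with its foot just above the row. I'll lower it slowly and watch the force.

Run:
```python
from h import *
st=ctrl.read_state
for z in np.arange(.207,.117,-.008):
    y=np.interp(z,[.12,.19],[-.0335,-.0355])
    c=ctrl.line_to(T(0,y,max(z,.1195)),vel=.04,contact_N=15)
    s=st(); f=s["contact_force"]; print(round(z,3),c,s["ee_pos"][2].round(4),"Fy",(f[:2]@ey).round(1),"Fz",f[2].round(1),"My",(s["moment"][:2]@ex).round(2),s["gripper_width"].round(4))
    if c or abs(f[2])>18: break
print(s["time"])
im,W=cloud("top"); im2,S=cloud("scene"); profile([W,S])
cv2.imwrite("pics/a3.png",np.hstack([cv2.resize(im[200:320,340:460],(400,400)),cv2.resize(im2[130:260,200:330],(400,400))]))
```

```text
Traceback (most recent call last):
AttributeError: 'float' object has no attribute 'round'
```

Run:
```python
from h import *
st=ctrl.read_state
for z in np.arange(.199,.117,-.008):
    y=np.interp(z,[.12,.19],[-.0335,-.0355])
    c=ctrl.line_to(T(0,y,max(z,.1195)),vel=.04,contact_N=15)
    s=st(); f=s["contact_force"]; print("%.3f %d %.4f Fy %.1f Fz %.1f M %.2f w %.4f"%(z,c,s["ee_pos"][2],f[:2]@ey,f[2],s["moment"][:2]@ex,s["gripper_width"]))
    if c or abs(f[2])>18: break
print(s["time"])
im,W=cloud("top"); im2,S=cloud("scene"); profile([W,S])
cv2.imwrite("pics/a3.png",np.hstack([cv2.resize(im[200:320,340:460],(400,400)),cv2.resize(im2[130:260,200:330],(400,400))]))
```

```text
0.199 0 0.1984 Fy 0.5 Fz -1.8 M 0.02 w 0.0136
0.191 0 0.1905 Fy -0.6 Fz -2.5 M 0.13 w 0.0135
0.183 0 0.1825 Fy 0.3 Fz -2.9 M 0.04 w 0.0135
0.175 0 0.1745 Fy -0.4 Fz -2.4 M 0.02 w 0.0133
0.167 0 0.1665 Fy 0.9 Fz -2.9 M 0.01 w 0.0135
0.159 0 0.1585 Fy -0.6 Fz -2.1 M 0.05 w 0.0139
0.151 0 0.1504 Fy -0.3 Fz -3.0 M -0.02 w 0.0138
0.143 0 0.1425 Fy 0.5 Fz -2.8 M 0.03 w 0.0135
0.135 0 0.1344 Fy 2.5 Fz -2.6 M 0.48 w 0.0134
0.127 0 0.1263 Fy 1.4 Fz -2.5 M 0.46 w 0.0139
0.119 0 0.1193 Fy -0.5 Fz -1.9 M 0.01 w 0.0137
23.8583
-82    -     -   |-79    -     -   |-76    -     -   |-73    -       76 |-70      77     79 |-67      81     81 |-64      81     82 |-61      80     82 |-58      82     82 |-55      82   -   |-52    -     -   |-49    -     -   |-46    -     -   |-43    -     -   |-40    -     -   |-37    -     -   |-34    -     -   |-31    -     -   |-28    -     -   |-25    -     -   |-22    -       73 |-19      56     75 |-16      75   -   |-13      58     71 |-10      70     74 |-7      74     76 |-4      76     77 |-1      77     77 |2      79     77 |5      78     75 |8      75     74 |11      73     71 |14      71     82 |17      85     85 |20      88     87 |23      87     90 |26      89     89 |29      92     88 |32      88     87 |35       8     83 |38    -       78 |41    -     -   |44    -       89 |47      90     92 |50      93     94 |53      94     94 |56      94     94 |59      95     94 |62      94     92 |65      92     72 |68      57     59 |71    -       54 |74      56     54 |77      43     26 |80       3      1 |
```

View pics/a3.png

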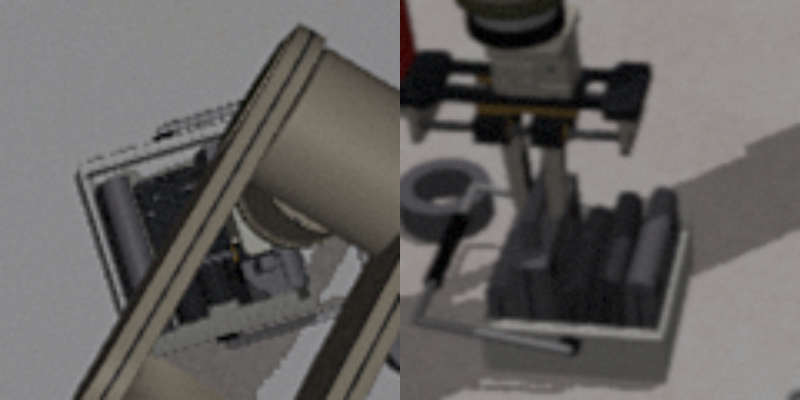

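It went in with almost no force, and the foot is now about at the floor. The row has moved aside and nothing has come out. I'll seat it by touch, release and retreat.

Run:
```python
from h import *
st=ctrl.read_state
c=ctrl.line_to(T(0,-.0335,.113),vel=.02,contact_N=4); s=st(); print(c,s["ee_pos"][2],s["contact_force"].round(1))
ctrl.pause(.2); ctrl.let_go(); ctrl.pause(.3)
p=s["ee_pos"]
ctrl.line_to([p[0],p[1],.30],vel=.12)
ctrl.movep([.45,.25,.32],quat(YAW-np.pi/2)); print(st()["time"])
im,W=cloud("top"); im2,S=cloud("scene"); profile([W,S])
for w in(W,S):
    t=toT(w).reshape(-1,3)
    for a,b in((.115,.15),(.099,.11)):
        m=(abs(t[:,0])<.08)&(abs(t[:,1]+.035)<.035)&(t[:,2]>a)&(t[:,2]<b)
        print("\n",cv2.minAreaRect((t[m,:2]*1e3).astype(np.float32)),np.median(t[m,2]))
cv2.imwrite("pics/a4.png",np.hstack([cv2.resize(im[200:320,340:460],(400,400)),cv2.resize(im2[140:260,200:320],(400,400))]))
cv2.imwrite("pics/s4.png",im2)
```

```text
True 0.11894807549513034 [-0.7 -0.1  4.6]
29.4333
-82    -     -   |-79    -     -   |-76      56   -   |-73      71     77 |-70      78     80 |-67      80     82 |-64      81     83 |-61      83     83 |-58      83     82 |-55      83   -   |-52      83   -   |-49    -     -   |-46    -     -   |-43    -     -   |-40    -     -   |-37    -     -   |-34    -     -   |-31    -     -   |-28    -     -   |-25    -     -   |-22      98     84 |-19      68     75 |-16      61   -   |-13      57   -   |-10      71     74 |-7      76     76 |-4      76     78 |-1      78     77 |2      78     78 |5      79     75 |8      76     73 |11      73     70 |14      71     83 |17      84     86 |20      87     88 |23      89     89 |26      88     89 |29      90     88 |32      87     86 |35      82     79 |38      81     78 |41      79   -   |44      83     89 |47      90     92 |50      93     93 |53      94     94 |56      95     95 |59      95     93 |62      93     91 |65      91     71 |68      58     63 |71    -       55 |74      56     55 |77      44     27 |80       2      0 |
 ((-0.4981956481933594, -33.01729202270508), (15.365137100219727, 88.48709869384766), 89.80928039550781) 0.13720492209057095

 ((-0.1705169677734375, -32.596046447753906), (130.82119750976562, 31.59267807006836), 0.1604473739862442) 0.1044438087690413

 ((1.1251945495605469, -34.18788528442383), (15.032764434814453, 91.2524185180664), 89.70504760742188) 0.13557464412996334

 ((-0.546356201171875, -34.46220397949219), (138.1529541015625, 31.081539154052734), 0.2605263292789459) 0.10470262444122212
```

View pics/a4.png

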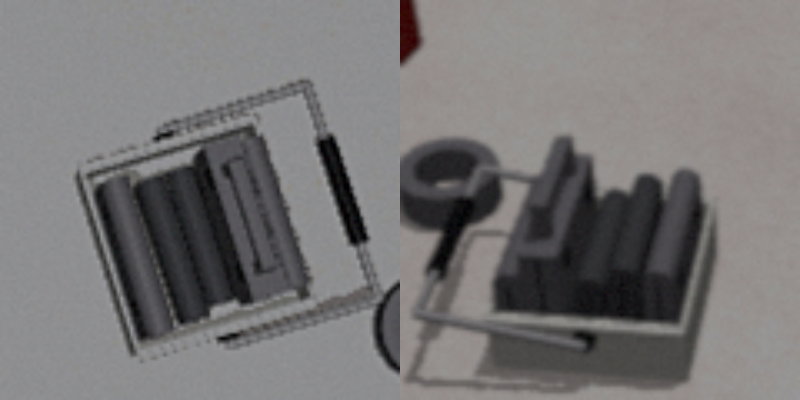

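View pics/s4.png

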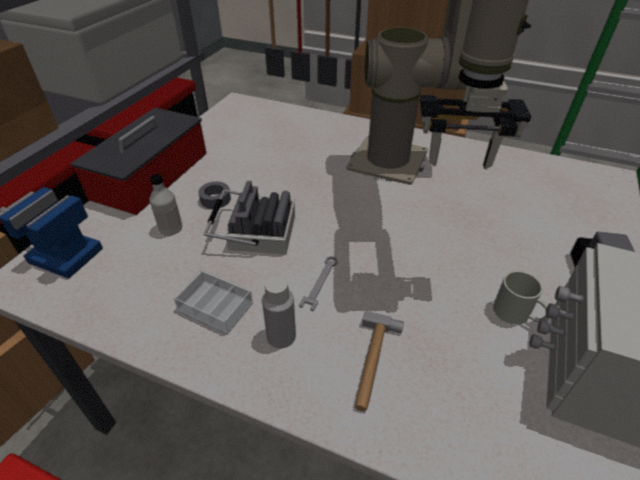

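The picture shows the new case upright in the row: body top at z = 0.104 and handle centred over the body, so its foot is on the floor. The bail is still down, the bystanders haven't moved and the arm is clear.

```bash
python3 -c "
from workcell import ctrl
print(ctrl.finish_job())"
```

```text
the job is handed in; nothing more can be done
None
```

The job is handed in at about 29 s: the bail is down on the tote's -y side, the slim case stands released and upright on the tote floor in the row, at least one neighbouring case looks to be leaning slightly, and nothing else on the bench was moved.

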